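Select the third filter position on the microscope illuminator

TASK

On the cream illuminator box, turn the blue filter selector exactly three clicks clockwise from its end stop and let go of it; then press the green confirm button on the same box all the way down and let it come back up. Leave the black lamp knob on the grey box as it is.

Things in the scene. Friction and masses are not known exactly. Their poses are not given: they have to be found in the camera images.
- selector (a joint): Blue bar knob on a white dial with 8 black dots, on the cream box (160 x 200 x 70 mm, fixed, front to the robot). Value: clockwise turn from above, rad; 0 at the end stop where it starts, white mark to the box's front; 2.93 at the far stop. A click every 0.419 (24 deg), one per dot; 0.06 N m turns it; let go between clicks it snaps to the nearer. Three clicks = 1.257.
- selector_grip (a point): Grip point of the blue knob, on its turning axis, 37 mm above the box top and 7 mm below the knob's top; turns with the knob, z up. The bar is 46 mm long along this point's x, 14 mm wide along its y, 30 mm tall above a round skirt 52 mm across; the white mark is on the -x half of its top. Pinch the bar across its 14 mm width from above.
- confirm_top (a point): Centre of the top of the green button, 28 mm across, 22 mm above the cream box's top, in a black collar 44 mm across and 12 mm tall; 100 mm from the blue knob's axis, to the box's right (-y). Sprung: travels 6 mm straight down, fully down at 5 N, and comes back up when released. Push it with the closed fingertips.
- lamp_mark (a point): Knob to leave alone: white mark on top of the black lamp knob, 20 mm from its axis, 44 mm above the top of the grey box (same size as the cream one, with a red button; either box may be on the left). The mark points any way at the start; the knob turns easily, has no clicks and stays where it is left.

How it is judged:
On the way, in this order (a step that is already met when the one before it is completed fails the run):
1. the selector stands three clicks clockwise of its end stop and the gripper has left it (value of joint selector between 1.08664 and 1.42664 rad and distance between the grasp point and selector_grip above 0.04 m), for 0.3 s.
2. then the green button is pressed down (value of joint selector between 1.08664 and 1.42664 rad and distance of confirm_top from where it was at the start of the episode above 0.0045 m), for 0.05 s.
At the end, for the whole second after the job is handed in: The selector rests on its third click (1.257 rad from the end stop, within 0.17 rad), and the green button, having been pressed at least 4.5 mm down after the selector was set and left, is up again (value of joint selector between 1.08664 and 1.42664 rad and distance of confirm_top from where it was at the start of the episode below 0.002 m); the robot touches nothing.
It fails at once if the black lamp knob is turned by more than 15 degrees (distance of lamp_mark from where it was at the start of the episode above 0.0052 m).
It also fails if it takes over 40 s, if anything falls off the work surface, if the arm or the gripper's body presses on something with over 40 N, if the wrist force passes 120 N, or if a joint passes its speed limit or range.

ROBOT

A 6-joint arm with a two-finger parallel gripper is mounted at the origin on the work surface. World frame = base frame: x ahead of the robot, y to its left, z up, the work surface at z = 0. Lengths are in m, angles in rad, forces in N, time in s.
With the tool pointing down it reaches from about 0.35 to 0.975 m from the base axis. Payload 4.9 kg.
Tool frame: the origin (TCP) lies midway between the tips of the shut fingers; the grasp point (between the pads) lies 19 mm behind it; z points along the fingers, y is the line along which they close (so a half turn about z gives the same grasp; the last joint's range is limited). The gripper opens to 85 mm and grips with 20 to 120 N. Pads are 22 mm wide; open, the fingers measure 114 mm over their backs; the gripper's body (76 mm by 85 mm) begins 54 mm behind the grasp point. The pads swing forward as they close: fully open they stand 13 mm farther back than shut.
Start: joints at [1.058, 0.053, 1.613, -0, 1.476, -0.119], TCP at [0.24, 0.577, 0.231] pointing down, gripper open.
Joint ranges: [-3.01, 3.01], [-1.01, 2.22], [0.06, 2.58], [-1.02, 4.17], [0.09, 2.62], [-3.14, 3.14]. Speed limits (rad/s): [2.57, 2.57, 3.14, 3.14, 3.14, 3.14].

INTERFACE

Orientations are given as a unit quaternion [w, x, y, z].
In Python, from plant import manip gives the robot as it stands.
- The arm moves only by the tool shift_gripper, called in YAML: its name, and indented under it one key for each argument. Schema: {"type":"object","properties":{"offsets":{"type":"array","items":{"type":"array","items":{"type":"number"},"minItems":7,"maxItems":7},"minItems":1,"maxItems":5},"only":{"type":"string"},"quiet":{"type":"boolean"},"lines":{"type":"string"}},"required":["offsets"],"additionalProperties":false}. offsets is a list of rows, 1 to 5 of them, each of 7 numbers: the opening from 0.0 (shut) to 1.0 (fully open), then dx, dy, dz in fractions of the full range, 1 being 0.25 m, then a rotation vector rx, ry, rz in a scale on which 1.0 is 2 rad; each row shifts and turns the commanded pose from where the row before left it, along the tool's axes as they then stand; what a row does not reach is not made up. A row lasts 1/8 s, in which the tool goes at most 0.0625 m and 0.188 rad, less where a joint would pass 70% of its speed; a pose out of reach is approached as far as the arm can. The fingers move at their own pace and stop on an object; the grip force is fixed at half the most. Time passes only in rows, so rows that do not move let the fingers close. The tool returns the time, the measured TCP pose, the force, the opening and the grip force at its end. only (a regular expression) keeps the lines of the reply that match it, lines (a string "A,B") keeps lines A to B, and quiet returns only ok. Shift and turn numbers lie between -1 and 1, and a call with a number outside is refused. Input that does not fit is refused with a message, and nothing moves.
- manip.state(): the state, without advancing time (a new reading comes with each control period).
- manip.grab_frame(name): name is "scene" or "top" or "wrist"; returns the picture (384x512x3 uint8, red, green, blue); there is no depth.
- manip.camera_params(name): a dict with "intrinsics" (3x3 intrinsics, pixels), "k1" (the pictures are not rectified: a ray, as slopes to the right and down, at radius r is drawn at 1 + k1 r^2 times it, then the intrinsics apply), "xyz" and "orientation" of the camera in the world. Camera axes: x right, y down, z forward; pixel columns grow to the right and rows downward; lengths in m; the calibration is good to about 2 mm. A picture is of the moment at which its call begins: read the wrist's pose just before it. camera_params takes no time and is no camera call; for the wrist camera it gives the pose at the moment of the call.
- manip.job_done(): hands the job in; it is judged then, once.
The state is a dict: "time": time; "joint_pos": joint angles; "joint_vel": joint speeds; "joint_efforts": joint torques, N m; "tool_pos": TCP position; "tool_rot": TCP orientation; "contact_force": force on the tool from outside, world axes, zero at the start; "ft_torque": the same for the moment, N m; "gripper_width": opening from 0.0 (shut) to 1.0 (fully open); "grasp_force": force on a finger pad.
Only numpy, scipy, OpenCV 4.12 (cv2) and the standard library are available. Lean on these libraries where they do the work, as an engineer would, in place of code of your own. Each camera call takes 0.05 s, during which the arm holds its last target. There are 200 camera calls.

## Working session

There is one attempt and no reset: what is moved stays moved. The work goes in short steps, Python scripts to look and compute and a tool call to move; the robot and the scene stay as the last step left them, time stands still between calls to the robot, and variables do not carry over. Pictures are saved under pics/ and viewed, at most 10 in all, crops included, and the job is handed in when it is done.

```bash
ls; mkdir -p pics; python3 - <<'E'
from plant import manip
import cv2,numpy as np
s=manip.state();print(s['tool_pos'],s['tool_rot'],s['time'])
a=[manip.grab_frame(n) for n in("top","scene")]
for n,i in zip(("top","scene"),a):
    cv2.imwrite(f"pics/{n}0.png",i[...,::-1]); p=manip.camera_params(n);print(n,p)
E
```

```text
pics
plant.py
[0.23952425 0.57663622 0.23008861] [-3.21900007e-04  1.95632586e-01  9.80676758e-01 -9.40243741e-04] 0.0
top {'intrinsics': array([[396.34287634,   0.        , 258.78529492],
       [  0.        , 396.34287634, 186.96032115],
       [  0.        ,   0.        ,   1.        ]]), 'k1': -0.07838181112488195, 'xyz': array([ 0.4725121 , -0.02315838,  0.89607119]), 'orientation': array([-0.0386895 ,  0.71416544, -0.6987373 ,  0.01539557])}
scene {'intrinsics': array([[348.41644746,   0.        , 253.31870332],
       [  0.        , 348.41644746, 187.76856079],
       [  0.        ,   0.        ,   1.        ]]), 'k1': -0.08413503771424553, 'xyz': array([1.03100912, 0.26931738, 0.53972404]), 'orientation': array([-0.23060945,  0.43774769,  0.77576238, -0.39164904])}
```

View pics/top0.png

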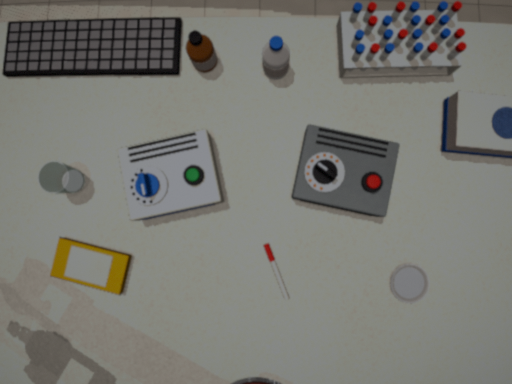

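View pics/scene0.png

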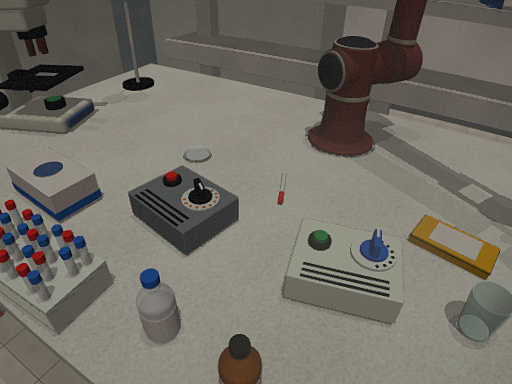

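The top view shows the cream box on the left, with the blue knob at about (147,185) and the green button at (194,175). The grey box is on the right, with its black knob at (325,171). In the scene view the blue knob is at about (376,245) and the green button at (320,238).

```bash
cat > h.py <<'E'
import numpy as np,cv2
from scipy.spatial.transform import Rotation as R
def rot(q): return R.from_quat(np.roll(q,-1))
def ray(p,uv):
    K=p['intrinsics'];D=np.array([p['k1'],0,0,0,0.])
    n=cv2.undistortPoints(np.array([[uv]],float),K,D)[0,0]
    return p['xyz'],rot(p['orientation']).apply([n[0],n[1],1])
def onplane(p,uv,z):
    o,d=ray(p,uv);return o+d*(z-o[2])/d[2]
def mask(im,c):
    h=cv2.cvtColor(im,cv2.COLOR_RGB2HSV)
    lo,hi={'blue':((100,120,50),(125,255,255)),'green':((50,110,40),(85,255,255))}[c]
    return cv2.inRange(h,lo,hi)
def blobs(im,c,amin=60):
    n,l,s,ce=cv2.connectedComponentsWithStats(mask(im,c))
    return [(s[i,4],ce[i].round(1),s[i,:4]) for i in range(1,n) if s[i,4]>amin]
E
python3 - <<'E'
from h import *
from plant import manip
for n in("top","scene"):
    im=cv2.imread(f"pics/{n}0.png")[...,::-1].copy();p=manip.camera_params(n)
    for c,z in(('green',.09),('blue',.09)):
        for b in blobs(im,c): print(n,c,b,onplane(p,b[1],z).round(4))
s=manip.state();print(rot(s['tool_rot']).as_matrix().round(3));p=manip.camera_params('wrist');print(p)
E
```

```text
top green (np.int32(165), array([192.2, 174.4]), array([185, 168,  15,  14], dtype=int32)) [0.5572 0.1421 0.09  ]
top blue (np.int32(62), array([387.9,  33.3]), array([384,  29,   9,  10], dtype=int32)) [ 0.8674 -0.263   0.09  ]
top blue (np.int32(62), array([417.1,  32.8]), array([413,  29,   9,   9], dtype=int32)) [ 0.8706 -0.3259  0.09  ]
top blue (np.int32(61), array([359. ,  34.3]), array([355,  30,   9,  10], dtype=int32)) [ 0.8634 -0.2012  0.09  ]
top blue (np.int32(143), array([275.8,  43. ]), array([270,  36,  13,  15], dtype=int32)) [ 0.8408 -0.0249  0.09  ]
top blue (np.int32(64), array([389.1,  47.2]), array([385,  43,  10,  10], dtype=int32)) [ 0.8362 -0.2648  0.09  ]
top blue (np.int32(64), array([359.5,  48.2]), array([356,  44,   9,  10], dtype=int32)) [ 0.8323 -0.2019  0.09  ]
top blue (np.int32(189), array([445.1, 126.7]), array([442,  99,  16,  53], dtype=int32)) [ 0.6674 -0.3797  0.09  ]
top blue (np.int32(455), array([503.2, 122.3]), array([493, 108,  19,  30], dtype=int32)) [ 0.6806 -0.5055  0.09  ]
top blue (np.int32(362), array([146.9, 183.9]), array([136, 173
[... 1614 characters left out ...]
 array([ 59, 247,  12,  13], dtype=int32)) [ 0.8393 -0.2254  0.09  ]
scene blue (np.int32(308), array([149.4, 278.4]), array([140, 269,  20,  20], dtype=int32)) [ 0.7992 -0.057   0.09  ]
scene blue (np.int32(144), array([ 33.8, 277. ]), array([ 27, 270,  15,  15], dtype=int32)) [ 0.903  -0.2221  0.09  ]
[[-0.923  0.384 -0.001]
 [ 0.384  0.923 -0.002]
 [ 0.    -0.002 -1.   ]]
{'intrinsics': array([[278.66481775,   0.        , 258.82897924],
       [  0.        , 278.66481775, 196.53019441],
       [  0.        ,   0.        ,   1.        ]]), 'k1': -0.027620270621964982, 'xyz': array([0.16611994, 0.6069997 , 0.37241499]), 'orientation': array([0.13181563, 0.82147761, 0.54791038, 0.08714003])}
```

Careful with the scale: shifts go in shares of 0.25 m and turns go in shares of 2 rad. That gives: -0.05 m is -0.2, -0.025 m is -0.1.

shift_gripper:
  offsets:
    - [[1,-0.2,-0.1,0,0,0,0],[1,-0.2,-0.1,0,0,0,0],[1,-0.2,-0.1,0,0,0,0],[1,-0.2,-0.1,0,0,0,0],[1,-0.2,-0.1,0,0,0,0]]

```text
refused: offsets[0]: the value is too short (schema: minItems 7). Nothing was moved.
```

Refused on format, not on reach. It needs a list of rows, each a list of 7 numbers.

shift_gripper:
  offsets:
    - [1,-0.2,-0.1,0,0,0,0]
    - [1,-0.2,-0.1,0,0,0,0]
    - [1,-0.2,-0.1,0,0,0,0]
    - [1,-0.2,-0.1,0,0,0,0]
    - [1,-0.2,-0.1,0,0,0,0]

```text
time: 0.72
tool_pos: [0.4234, 0.3642, 0.2308]
tool_rot: [-0.0, 0.196, 0.981, -0.0]
contact_force: [1.2, 0.5, -0.2]
gripper_width: 0.997
grasp_force: 0.0
```

shift_gripper:
  offsets:
    - [1,-0.2,-0.1,0,0,0,0]
    - [1,-0.2,-0.1,0,0,0,0]
    - [1,-0.212,-0.096,0,0,0,0]
    - [1,0,0,0,0,0,-0.09]
    - [1,0,0,0,0,0,-0.09]

```text
time: 1.35
tool_pos: [0.5359, 0.2377, 0.2305]
tool_rot: [-0.001, 0.015, 1.0, -0.0]
contact_force: [0.6, 0.1, 0.4]
gripper_width: 1.0
grasp_force: 0.0
```

shift_gripper:
  offsets:
    - [1,0,0,0,0,0,-0.09]
    - [1,0,0,0,0,0,-0.03]
    - [1,0,0,0,0,0,0]

```text
time: 1.72
tool_pos: [0.5353, 0.2386, 0.2307]
tool_rot: [-0.001, -0.103, 0.995, -0.0]
contact_force: [0.9, 0.4, -0.7]
gripper_width: 1.002
grasp_force: 0.0
```

```bash
cat > look.py <<'E'
import sys
from h import *
from plant import manip
s=manip.state();p=manip.camera_params('wrist');im=manip.grab_frame('wrist')
cv2.imwrite(f"pics/{sys.argv[1]}.png",im[...,::-1])
M=rot(s['tool_rot']).as_matrix()
print(s['time'],s['tool_pos'].round(4),'tool x',M[:,0].round(3),'y',M[:,1].round(3),'j',s['joint_pos'].round(2))
for c,z in(('green',.092),('blue',.084)):
    for b in blobs(im,c,200): print(c,b,onplane(p,b[1],z).round(4))
E
python3 look.py w1
```

```text
1.725 [0.5353 0.2386 0.2307] tool x [-0.979 -0.204  0.001] y [-0.204  0.979 -0.   ] j [ 0.29 -0.04  1.71  0.    1.48 -1.48]
green (np.int32(570), array([166.4, 185.5]), array([153, 173,  28,  26], dtype=int32)) [0.5555 0.1429 0.092 ]
blue (np.int32(1649), array([259.7, 182.7]), array([237, 158,  46,  54], dtype=int32)) [0.5347 0.2388 0.084 ]
```

View pics/w1.png

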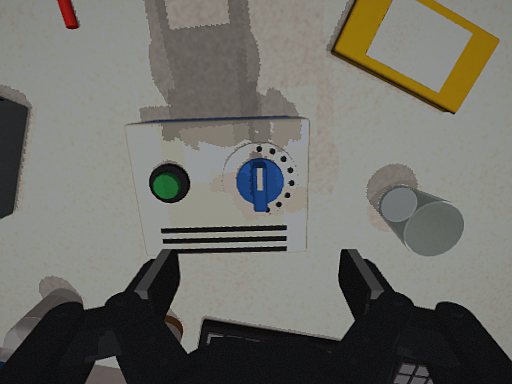

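The wrist view shows the blue bar upright at about (260,183), with its white mark toward the robot. The tool is already aligned with it, and the green button is at (166,185). The glass at (400,205) is well clear, so I'm going down to pinch the bar.

Converted, 0.05 m is 0.2, 0.03 m is 0.12.

shift_gripper:
  offsets:
    - [1,0,0,0.2,0,0,0]
    - [1,0,0,0.2,0,0,0]
    - [1,0,0,0.12,0,0,0]
    - [1,0,0,0.036,0,0,0]
    - [1,0,0,0,0,0,0]

```text
time: 2.4
tool_pos: [0.5357, 0.2388, 0.0925]
tool_rot: [-0.0, -0.103, 0.995, -0.0]
contact_force: [0.4, 0.4, 0.3]
gripper_width: 0.998
grasp_force: 0.0
```

shift_gripper:
  offsets:
    - [0,0,0,0,0,0,0]
    - [0,0,0,0,0,0,0]
    - [0,0,0,0,0,0,0]
    - [0,0,0,0,0,0,0]
    - [0,0,0,0,0,0,0]

```text
time: 3.02
tool_pos: [0.5358, 0.2395, 0.093]
tool_rot: [0.0, -0.103, 0.995, 0.001]
contact_force: [-2.4, 2.3, 3.7]
gripper_width: 0.151
grasp_force: 60.2
```

shift_gripper:
  offsets:
    - [0,0,0,0,0,0,0]
    - [0,0,0,0,0,0,0]
    - [0,0,0,0,0,0,0]

```text
time: 3.4
tool_pos: [0.5358, 0.2395, 0.093]
tool_rot: [0.0, -0.103, 0.995, 0.001]
contact_force: [-3.3, 4.8, 5.3]
gripper_width: 0.15
grasp_force: 60.4
```

Converted, 0.001 m is 0.004, 0.14 rad is 0.07.

shift_gripper:
  offsets:
    - [0,0,0.004,0,0,0,0.07]
    - [0,0,0,0,0,0,0.07]
    - [0,0,0,0,0,0,0.07]
    - [0,0,0,0,0,0,0.07]
    - [0,0,0,0,0,0,0.07]

```text
time: 4.03
tool_pos: [0.5356, 0.2383, 0.093]
tool_rot: [0.0, 0.247, 0.969, -0.002]
contact_force: [-3.5, -2.2, 7.5]
gripper_width: 0.149
grasp_force: 60.9
```

shift_gripper:
  offsets:
    - [0,0,0,0,0,0,0.07]
    - [0,0,0,0,0,0,0.07]
    - [0,0,0,0,0,0,0.07]
    - [0,0,0,0,0,0,0.07]
    - [0,0,0,0,0,0,0]

```text
time: 4.65
tool_pos: [0.5348, 0.2376, 0.093]
tool_rot: [0.0, 0.503, 0.864, -0.003]
contact_force: [-5.7, -5.0, 9.6]
gripper_width: 0.149
grasp_force: 61.1
```

shift_gripper:
  offsets:
    - [0,0,0,0,0,0,0]

```text
time: 4.78
tool_pos: [0.5349, 0.2376, 0.093]
tool_rot: [0.0, 0.503, 0.864, -0.003]
contact_force: [-6.3, -6.0, 10.2]
gripper_width: 0.149
grasp_force: 61.1
```

```bash
python3 - <<'E'
from h import *
from plant import manip
s=manip.state();M=rot(s['tool_rot']).as_matrix()
print('yaw y rel box', np.arctan2(-M[0,1],M[1,1])-.204, s['ft_torque'])
E
```

```text
yaw y rel box -1.2576236357939323 [-0.83926908  1.06219159  0.03182386]
```

shift_gripper:
  offsets:
    - [1,0,0,0,0,0,0]
    - [1,0,0,0,0,0,0]
    - [1,0,0,0,0,0,0]
    - [1,0,0,0,0,0,0]
    - [1,0,0,0,0,0,0]

```text
time: 5.4
tool_pos: [0.5354, 0.2398, 0.0922]
tool_rot: [0.0, 0.503, 0.864, -0.0]
contact_force: [0.1, 0.4, -0.6]
gripper_width: 0.998
grasp_force: 0.0
```

shift_gripper:
  offsets:
    - [1,0,0,0,0,0,0]
    - [1,0,0,-0.12,0,0,0]
    - [1,0,0,-0.2,0,0,0]
    - [1,0,0,-0.24,0,0,0]
    - [1,0,0,0,0,0,0]

```text
time: 6.02
tool_pos: [0.5387, 0.2408, 0.2399]
tool_rot: [0.004, 0.503, 0.864, 0.005]
contact_force: [1.2, -0.2, -0.3]
gripper_width: 1.003
grasp_force: 0.0
```

```bash
python3 look.py w2
```

```text
6.025 [0.5387 0.2408 0.2399] tool x [-0.494  0.869 -0.003] y [0.869 0.494 0.012] j [ 0.29 -0.04  1.69  0.    1.48 -0.22]
green (np.int32(442), array([229.9, 257.6]), array([218, 246,  24,  24], dtype=int32)) [0.5563 0.1447 0.092 ]
blue (np.int32(1550), array([252.6, 180.1]), array([230, 156,  46,  52], dtype=int32)) [0.5345 0.2386 0.084 ]
```

View pics/w2.png

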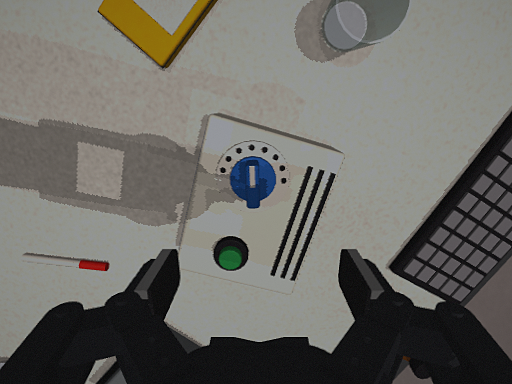

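The white mark at (252,165) points at the fourth of the eight dots, (251,147), so the selector is three clicks on from the stop. The green button is at (230,258). Next I shut the fingers and move over it.

Converted, -0.05 m is -0.2, -0.045 m is -0.18.

shift_gripper:
  offsets:
    - [0,-0.2,-0.06,0,0,0,0]
    - [0,-0.18,-0.06,0,0,0,0]
    - [0,0,0,0,0,0,0]
    - [0,0,0,0,0,0,0]
    - [0,0,0,0,0,0,0]

```text
time: 6.7
tool_pos: [0.5557, 0.1433, 0.2315]
tool_rot: [-0.001, 0.502, 0.865, -0.0]
contact_force: [0.4, 0.4, -0.3]
gripper_width: 0.004
grasp_force: 0.0
```

shift_gripper:
  offsets:
    - [0,0,0,0.2,0,0,0]
    - [0,0,0,0.2,0,0,0]
    - [0,0,0,0.08,0,0,0]
    - [0,0,0,0,0,0,0]

```text
time: 7.2
tool_pos: [0.5553, 0.1428, 0.111]
tool_rot: [-0.001, 0.502, 0.865, -0.001]
contact_force: [1.6, 0.4, 0.1]
gripper_width: -0.001
grasp_force: 0.0
```

Converted, 0.015 m is 0.06, 0.008 m is 0.032.

shift_gripper:
  offsets:
    - [0,0,0,0.06,0,0,0]
    - [0,0,0,0.032,0,0,0]
    - [0,0,0,0.012,0,0,0]
    - [0,0,0,0,0,0,0]
    - [0,0,0,0,0,0,0]

```text
time: 7.82
tool_pos: [0.5572, 0.1425, 0.0875]
tool_rot: [0.001, 0.503, 0.864, 0.001]
contact_force: [1.3, 1.5, 4.9]
gripper_width: 0.0
grasp_force: 2.0
```

Converted, 0.002 m is 0.008, 0.001 m is 0.004.

shift_gripper:
  offsets:
    - [0,0,0,0.008,0,0,0]
    - [0,0,0,0.004,0,0,0]
    - [0,0,0,0,0,0,0]
    - [0,0,0,0,0,0,0]

```text
time: 8.32
tool_pos: [0.5573, 0.1425, 0.0859]
tool_rot: [0.001, 0.503, 0.864, 0.001]
contact_force: [-3.3, 0.6, 13.9]
gripper_width: 0.0
grasp_force: 6.7
```

The force rose to 13.9 N, so the button has bottomed out. I'll raise the tool and check.

Converted, -0.06 m is -0.24, -0.05 m is -0.2.

shift_gripper:
  offsets:
    - [0,0,0,-0.08,0,0,0]
    - [0,0,0,-0.2,0,0,0]
    - [0,0,0,-0.24,0,0,0]
    - [0,0,0,-0.08,0,0,0]
    - [0,0,0,0,0,0,0]

```text
time: 8.95
tool_pos: [0.5568, 0.1423, 0.2348]
tool_rot: [0.001, 0.503, 0.864, 0.001]
contact_force: [0.0, 1.0, 0.2]
gripper_width: -0.002
grasp_force: 0.0
```

shift_gripper:
  offsets:
    - [0,0,0,0,0,0,0]
    - [0,0,0,0,0,0,0]

```text
time: 9.2
tool_pos: [0.555, 0.1421, 0.2303]
tool_rot: [-0.002, 0.503, 0.864, -0.002]
contact_force: [0.7, -0.8, -0.2]
gripper_width: -0.001
grasp_force: 0.0
```

```bash
python3 look.py w3
```

```text
9.2 [0.555  0.1421 0.2303] tool x [-0.494  0.869  0.002] y [ 0.869  0.494 -0.005] j [ 0.12 -0.07  1.73 -0.    1.48 -0.4 ]
green (np.int32(547), array([261.1, 185.2]), array([248, 172,  27,  27], dtype=int32)) [0.5566 0.143  0.092 ]
blue (np.int32(2101), array([289.6,  89.9]), array([264,  60,  52,  57], dtype=int32)) [0.5342 0.2384 0.084 ]
```

View pics/w3.png

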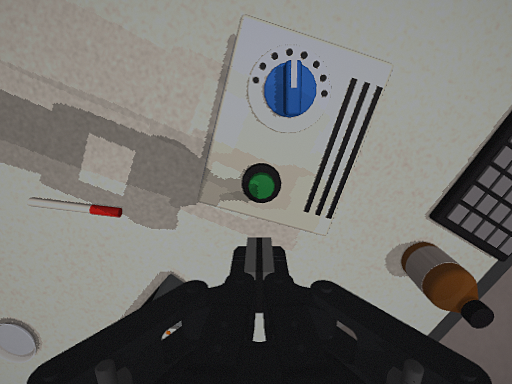

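The mark at (294,72) still points to the fourth dot, (289,52). The button at (261,185) is up again, and the gripper is clear of everything.

```bash
python3 -c "from plant import manip;print(manip.job_done())"
```

```text
the job is handed in; nothing more can be done
None
```

I set the blue selector three clicks clockwise and let go, pressed the green button all the way down and let it come back up, left the black lamp knob alone, and handed the job in at about 9 s; no verdict was shown.

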